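# Change over the adapter cases

### The arm

A 7-joint arm with a two-finger parallel gripper is mounted at the origin on a cart in front of the work surface, level with it; the furniture and walls round the work are solid. World frame = base frame: x ahead of the robot, y to its left, z up, the work surface at z = 0. Lengths are in m, angles in rad, forces in N, time in s.
With the tool pointing down it reaches from about 0.35 to 0.9 m from the base axis. Payload 8.1 kg.
Tool frame: the origin (TCP) lies at the very end of the fingers, on their centre line; the grasp point (between the pads) lies 19 mm behind it (arm.tcp_to_grasp is the z of the grasp point in the tool frame, in m); z points along the fingers, y is the line along which they close (so a half turn about z gives the same grasp; the last joint's range is limited). The gripper opens to 92 mm and grips with 3 to 60 N. Pads are 19 mm wide; open, the fingers measure 130 mm over their backs; the gripper's body (75 mm by 190 mm) begins 47 mm behind the grasp point.
Start: joints at [-1.318, 0.434, 0.025, 1.573, -0.012, 1.134, -0.075], TCP at [0.218, 0.586, 0.227] pointing down, gripper open.
Joint ranges: [-2.62, 2.62], [-0.44, 2.09], [-1.27, 1.32], [0.08, 2.57], [-1.32, 4.46], [0.12, 2], [-2.74, 2.74]. Speed limits (rad/s): [2.22, 2.22, 3.01, 3.01, 3.14, 3.14, 3.14].

### API

Orientations are given as a rotation vector (axis times angle).
In Python, from cell import readout, vision, sign_off, arm gives the robot as it stands. The module is installed in compiled form; this text tells all that it offers.
- The arm moves only by the shell command python3 -m creep 'ROWS' [FORCE]. ROWS is JSON, a list of rows, each a list of 5 numbers: the shift along the tool's x, y, z in units of 4 cm (1.0 is 4 cm), then the turn about the tool's z in units of 4 degrees (1.0 is 4 degrees), then the opening, from 0 (shut) to 1 (fully open). A call has 1 to 12 rows; each row shifts and turns the commanded pose from where the row before left it, along the tool's axes as they then stand; what a row does not reach is not made up. A row lasts 1/8 s, in which the tool goes at most 62.5 mm and 10.7 degrees, less where a joint would pass 70% of its speed; a pose out of reach is approached as far as the arm can. A call with a number of a shift or a turn outside -1 to 1 is refused whole. A call with a gripper value outside its range is refused whole. The fingers move at their own pace and stop on an object; FORCE is the grip in N (left out, the last holds). Time passes only in rows, so rows that do not move let the fingers close. It gives the time, the measured TCP pose, the force, the opening and the grip force at its end, in the units of the state.
- readout.observe(): the state, without advancing time (a new reading comes with each control period).
- vision.get_image(name): name is "scene" or "top"; returns a dict with "pixels" (384x512x3 uint8, blue, green, red), "z_map" (384x512 float32, m along the optical axis (not along the pixel's ray), 0 where there is no reading), "camera_matrix" (3x3 intrinsics, pixels), "k1" (the pictures are not rectified: a ray, as slopes to the right and down, at radius r is drawn at 1 + k1 r^2 times it, then the intrinsics apply), "position" and "rotation" of the camera in the world. Camera axes: x right, y up, looking along -z (the intrinsics and any distortion apply to the point x, -y, -z); pixel columns grow to the right and rows downward; lengths in m; the calibration is good to about 2 mm. A picture is of the moment at which its call begins.
- sign_off(): hands the job in; it is judged then, once.
The state is a dict: "clock": time; "joints": joint angles; "dq": joint speeds; "joint_efforts": joint torques, N m; "position": TCP position; "ee_rot": TCP orientation; "force": force on the tool from outside, world axes, zero at the start; "ft_torque": the same for the moment, N m; "width": opening from 0.0 (shut) to 1.0 (fully open); "gripper_force": force on a finger pad.
Only numpy, scipy, OpenCV 4.12 (cv2) and the standard library are available. Lean on these libraries where they do the work, as an engineer would, in place of code of your own. Each camera call takes 0.05 s, during which the arm holds its last target. There are 200 camera calls.

### The job

We are done with the green adapters and need the blue ones: with your fingertips, first tip the open green lid forward so that it falls fully shut, and then flip the blue lid up and over until it leans back on its stop and stays open by itself. It only takes pushing: pick nothing up, leave both cases standing where they are with their adapters inside, and leave the other things on the table alone.

Things in the scene. Friction and masses are not known exactly. Their poses are not given: they have to be found in the camera images.
- blue_case: grey case with a blue lid, 90 mm front to back, 110 wide, rim 50 high, 1.6 kg, loose on rubber feet; holds two blue adapters. Origin: centre of underside; x from its front (thumb tab, robot side) to its hinge side, y along its width, z up. The cases may stand in either place, turned up to 0.3 rad
- blue_lid (a joint): blue lid: 0 shut flat, 1.95 leaning back on its stop. Plate 94 mm from hinge to front, 112 wide, 5 thick, underside 1 mm above the axis; 0.1 kg. No latch; free hinge, damped (0.03 N m s/rad): falls softly shut from below about 1.4 rad, back onto its stop from above 1.5; 1 to 3 N at the tab lift it; starts at 0 (shut)
- blue_lid_tab (a point): middle of the free edge of the blue lid's thumb tab: 60 mm wide, 4 thick, rising forward from the lid's front edge at 40 degrees over 22 mm, so a fingertip fits under it. Lid shut: 118 mm in front of the hinge axis, 21 mm above it, 71 mm above the table, 24 mm in front of the case's front wall. Turns with the lid (z: outer face normal)
- blue_lid_hinge (a point): middle of the hinge axis of the blue case, at its far rim, 49 mm behind the case's origin and 50 mm above the table; the axis runs along the case's y
- blue_adapter_1: small blue fibre adapter, about 30x22x13 mm, lying on the floor of the blue case; origin at its underside
- blue_adapter_2: small blue fibre adapter, about 30x22x13 mm, lying on the floor of the blue case; origin at its underside
- green_case: grey case with a green lid, 90 mm front to back, 110 wide, rim 50 high, 1.6 kg, loose on rubber feet; holds two green adapters. Origin: centre of underside; x from its front (thumb tab, robot side) to its hinge side, y along its width, z up. The cases may stand in either place, turned up to 0.3 rad
- green_lid (a joint): green lid: 0 shut flat, 1.95 leaning back on its stop. Plate 94 mm from hinge to front, 112 wide, 5 thick, underside 1 mm above the axis; 0.1 kg. No latch; free hinge, damped (0.03 N m s/rad): falls softly shut from below about 1.4 rad, back onto its stop from above 1.5; 1 to 3 N at the tab lift it; starts at 1.95 (open)
- green_lid_tab (a point): middle of the free edge of the green lid's thumb tab: 60 mm wide, 4 thick, rising forward from the lid's front edge at 40 degrees over 22 mm, so a fingertip fits under it. Lid shut: 118 mm in front of the hinge axis, 21 mm above it, 71 mm above the table, 24 mm in front of the case's front wall. Turns with the lid (z: outer face normal)
- green_lid_hinge (a point): middle of the hinge axis of the green case, at its far rim, 49 mm behind the case's origin and 50 mm above the table; the axis runs along the case's y
- green_adapter_1: small green fibre adapter, about 30x22x13 mm, lying on the floor of the green case; origin at its underside
- green_adapter_2: small green fibre adapter, about 30x22x13 mm, lying on the floor of the green case; origin at its underside
- sleeve_vial: clear tube with a blue cap, 30 mm across, 75 mm high, standing behind the cases; origin at its foot; leave alone
- marker: red and white marker pen, 135 mm long, 17 mm thick, lying on the table in front of the cases; leave alone
- side_cutter: side cutter with red handles, 133x41x13 mm, lying on the table to the right; leave alone
Things that resemble listed ones, but are neither listed nor needed, are in the scene too. Leave any red look-alike of the blue_case alone.

How it is judged:
On the way, in this order (a step that is already met when the one before it is completed fails the run):
1. the green lid is shut while the blue one is still shut (value of joint green_lid below 0.06 rad and value of joint blue_lid below 0.15 rad), for 0.2 s.
2. the blue lid leans back on its stop (value of joint blue_lid above 1.85 rad and value of joint green_lid below 0.06 rad), for 0.2 s.
At the end, for the whole second after the job is handed in: the green lid is shut (below 0.06 rad), the blue lid stands open by itself on its stop (above 1.85 rad) and is at rest, both cases are within 25 mm of where they stood, and each adapter is in its case (within 70 mm of the case's origin) (all of step 2 and velocity of joint blue_lid below 0.1 rad/s and distance of each of blue_case, green_case from where it was at the start of the episode below 0.025 m and distance between each of blue_adapter_1, blue_adapter_2 and blue_case below 0.07 m and distance between each of green_adapter_1, green_adapter_2 and green_case below 0.07 m); the robot touches nothing.
It fails at once if a case is shoved by more than 25 mm or lifted (distance of any of blue_case, green_case from where it was at the start of the episode above 0.025 m or height (world z) of any of blue_case, green_case above 0.012 m).
It fails at once if an adapter is lifted or leaves its case (height (world z) of any of blue_adapter_1, blue_adapter_2, green_adapter_1, green_adapter_2 above 0.04 m or not (distance between blue_adapter_1 and blue_case below 0.07 m) or not (distance between blue_adapter_2 and blue_case below 0.07 m) or not (distance between green_adapter_1 and green_case below 0.07 m) or not (distance between green_adapter_2 and green_case below 0.07 m)).
It fails at once if the vial, the marker or the side cutter is moved by more than 20 mm (distance of any of sleeve_vial, marker, side_cutter from where it was at the start of the episode above 0.02 m).
It also fails if it takes over 54 s, if anything falls off the work surface, if the arm or the gripper's body presses on something with over 40 N, if the wrist force passes 120 N, or if a joint passes its speed limit or range.

## Working session

There is one attempt and no reset: what is moved stays moved. The work goes in short steps, Python scripts to look and compute and a shell command to move; the robot and the scene stay as the last step left them, time stands still between calls to the robot, and variables do not carry over. Pictures are saved under pics/ and viewed, at most 10 in all, crops included, and the job is handed in when it is done.

```bash
mkdir -p pics
cat > h.py <<'E'
import numpy as np, cv2
from cell import readout, vision, arm
def cloud(im):
    K=np.array(im["camera_matrix"]);k1=float(im["k1"]);Z=im["z_map"];h,w=Z.shape
    u,v=np.meshgrid(np.arange(w),np.arange(h))
    pts=np.stack([u,v],-1).reshape(-1,1,2).astype(np.float64)
    n=cv2.undistortPoints(pts,K,np.array([k1,0,0,0,0.])).reshape(h,w,2)
    c=np.stack([n[...,0]*Z,-n[...,1]*Z,-Z],-1)
    R=np.array(im["rotation"]); 
    if R.size==3: R=cv2.Rodrigues(R.reshape(3))[0]
    P=c@R.T+np.array(im["position"]); P[Z==0]=np.nan
    return P
E
python3 - <<'E'
from h import *
print(readout.observe())
ims=[vision.get_image(n) for n in("scene","top")]
for n,i in zip("st",ims):
    np.savez(f"{n}0.npz",px=i["pixels"],P=cloud(i)); cv2.imwrite(f"pics/{n}0.png",i["pixels"]); print(i["position"],i["rotation"],i["k1"])
E
```

```text
{'clock': 0.0, 'joints': array([-1.31759615,  0.43522809,  0.02496504,  1.57409561, -0.01158149,
        1.13394488, -0.07511804]), 'dq': array([ 0.00182657,  0.00062614, -0.00037486,  0.00021887,  0.00089957,
        0.00079164, -0.00216483]), 'joint_efforts': array([-2.48930399e-05, -6.67849016e+01,  9.85019803e-01, -3.14475310e+01,
       -6.05491502e-02,  4.26106586e-02,  1.59683386e-04]), 'position': array([0.21759526, 0.58537337, 0.22594226]), 'ee_rot': array([-5.56037632e-01, -3.09187228e+00,  2.39801802e-03]), 'force': array([ 1.01975955, -0.18301334,  0.7610946 ]), 'ft_torque': array([ 0.01429497, -0.01401514, -0.06253586]), 'gripper_force': 0.0, 'width': 1.0003125971664861}
[-0.21066076 -0.90033564  0.72204759] [ 1.04050915 -0.36524869 -0.64926143] 0.008577122218758814
[0.30797491 0.00591454 1.62114511] [ 0.14314709 -0.11046885 -1.59080709] -0.07122562395148489
```

View pics/s0.png

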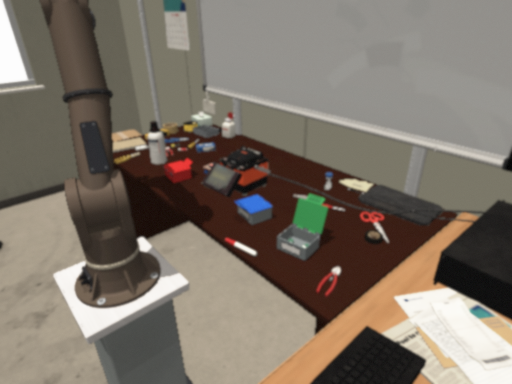

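View pics/t0.png

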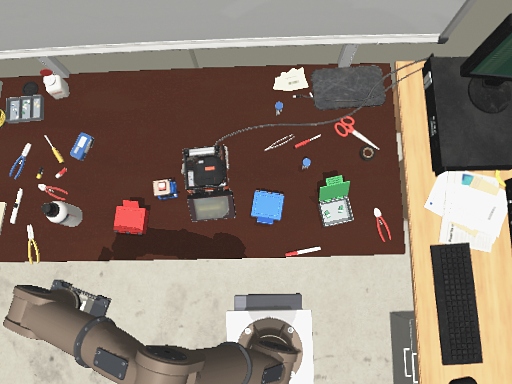

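The scene picture shows the closed blue lid at about (253,203) and the open green lid at (310,213). In the top picture, blue is at (267,206), green lid at (335,188) with its case at (336,211), vial (306,163), marker (303,251), cutter (381,225). The red look-alike is at (131,217).

Run:
```python
from h import *
R=cv2.Rodrigues(readout.observe()["ee_rot"])[0]; print("tool x,y",R[:,0].round(3),R[:,1].round(3))
for n in "ts":
    d=np.load(f"{n}0.npz");px=d["px"].astype(int);P=d["P"]
    hsv=cv2.cvtColor(d["px"],cv2.COLOR_BGR2HSV)
    v,u=np.mgrid[:384,:512]
    reg={"t":[(240,295,180,235),(312,360,165,200),(312,362,190,232)],"s":[(230,280,188,228),(288,332,190,240),(270,332,220,265)]}[n]
    for name,(a,b,c,e),hr in zip(("blue","green","gcase"),reg,((100,125),(45,85),None)):
        m=(u>a)&(u<b)&(v>c)&(v<e)&(P[...,2]>.03)
        if hr: m&=(hsv[...,0]>hr[0])&(hsv[...,0]<hr[1])&(hsv[...,1]>100)
        else: m&=(hsv[...,1]<90)&(P[...,2]<.06)&(P[...,2]>.04)
        q=P[m]; q=q[np.isfinite(q).all(1)]
        print(n,name,len(q),"min",np.percentile(q,2,0).round(3),"max",np.percentile(q,98,0).round(3),"med",np.median(q,0).round(3))
        if name=="blue": q=q[(q[:,2]>.05)&(q[:,2]<.06)]
        r=cv2.minAreaRect(q[:,:2].astype(np.float32)*1000); print("  rect",np.round(r[0],1),np.round(r[1],1),round(r[2],1))
        if name=="green":
            c0=q.mean(0); w=np.linalg.svd(q-c0)[2][2]; print("  normal",w.round(3),"yaw",np.degrees(np.arctan2(w[1]*np.sign(w[0]),abs(w[0]))).round(1))
    if n=="t":
        for nm,(a,b,c,e) in dict(vial=(298,314,154,172),marker=(282,324,242,258),cutter=(370,392,204,245)).items():
            m=(u>a)&(u<b)&(v>c)&(v<e)&(P[...,2]>.006); q=P[m]; print(nm,np.nanmin(q,0).round(3),np.nanmax(q,0).round(3))
```

```text
tool x,y [-0.937  0.348 -0.   ] [ 0.348  0.937 -0.002]
t blue 825 min [ 0.479 -0.06   0.049] max [0.591 0.047 0.072] med [ 0.537 -0.005  0.057]
  rect [538.8  -6.1] [111.4 111.5] 80.2
t green 527 min [ 0.559 -0.303  0.054] max [ 0.621 -0.2    0.155] med [ 0.586 -0.251  0.113]
  rect [ 591.6 -250.3] [ 66.5 110.9] 6.5
  normal [-0.876 -0.169  0.452] yaw 10.9
t gcase 147 min [ 0.461 -0.325  0.041] max [ 0.568 -0.206  0.059] med [ 0.529 -0.261  0.051]
  rect [ 515.8 -265.4] [ 97.5 112.7] 10.7
vial [ 0.682 -0.193  0.006] [ 0.743 -0.137  0.088]
marker [ 0.348 -0.211  0.006] [ 0.393 -0.07   0.024]
cutter [ 0.388 -0.485  0.006] [ 0.537 -0.404  0.02 ]
s blue 408 min [ 0.474 -0.063  0.05 ] max [0.586 0.048 0.07 ] med [ 0.532 -0.012  0.055]
  rect [537.5  -7.1] [116.1 103.7] 77.4
s green 935 min [ 0.555 -0.304  0.053] max [ 0.615 -0.199  0.149] med [ 0.579 -0.251  0.101]
  rect [ 587.3 -248.9] [ 69.9 115.7] 9.2
  normal [-0.885 -0.17   0.433] yaw 10.9
s gcase 279 min [ 0.457 -0.324  0.04 ] max [ 0.565 -0.205  0.053] med [ 0.532 -0.263  0.047]
  rect [ 512.6 -262.8] [103.3 113.9] 10.3
```

```bash
python3 - <<'E'
from h import *
d=np.load("t0.npz");P=d["P"];hsv=cv2.cvtColor(d["px"],cv2.COLOR_BGR2HSV)
x,y,z=P[...,0],P[...,1],P[...,2]
for a in np.arange(.6,-.35,-.1):
    m=(x>.25)&(x<.8)&(abs(y-a)<.05); print(round(a,1),np.nanmax(np.where(m,z,0)).round(3),end="; ")
m=(hsv[...,0]>100)&(hsv[...,0]<125)&(hsv[...,1]>100)&(abs(y)<.08)&(x>.45)&(x<.62)
t=m&(z>.061)&(z<.08); l=m&(z>.053)&(z<.0585)
print("\ntab",P[t].mean(0),t.sum()); q=P[l];print("lid",q.mean(0))
# rear edge & side edges: per-column extremes
for yy in np.arange(-.05,.041,.01):
    s=q[abs(q[:,1]-yy)<.006]; print(round(yy,2),s[:,0].max().round(4),end=" ")
for xx in np.arange(.51,.59,.01):
    s=q[abs(q[:,0]-xx)<.006]; print("x",round(xx,2),s[:,1].min().round(4),s[:,1].max().round(4),end=" ")
E
python3 -m creep '[[0,0,0,-1,0],[0,0,0,-1,0],[0,0,0,-1,0],[0,0,0,-1,0],[0,0,0,-1,0],[0,0,0,-1,0],[0,0,0,-1,0],[0,0,0,-0.8,0]]'
```

```text
0.6 0.656; 0.5 0.664; 0.4 0.076; 0.3 0.172; 0.2 0.188; 0.1 0.166; 0.0 0.079; -0.1 0.084; -0.2 0.158; -0.3 0.159; 
tab [ 0.51267701 -0.00411485  0.06524979] 149
lid [ 0.54133627 -0.00594105  0.05583024]
-0.05 0.5779 -0.04 0.586 -0.03 0.5855 -0.02 0.5829 -0.01 0.5948 0.0 0.5948 0.01 0.599 0.02 0.5992 0.03 0.5958 0.04 0.5955 x 0.51 -0.0582 0.0541 x 0.52 -0.0585 0.0538 x 0.53 -0.0587 0.0499 x 0.54 -0.0629 0.0498 x 0.55 -0.0631 0.0458 x 0.56 -0.0673 0.0453 x 0.57 -0.0676 0.0453 x 0.58 -0.064 0.0414 clock: 1.1
position: [0.2177, 0.5856, 0.2263]
ee_rot: [0.299, -3.127, 0.001]
force: [0.2, -0.3, -0.3]
width: 0.179
gripper_force: 0.0
```

```bash
python3 -m creep '[[-0.3,-1,0,0,0],[-0.3,-1,0,0,0],[-0.3,-1,0,0,0],[-0.3,-1,0,0,0],[-0.3,-1,0,0,0],[-0.3,-1,0,0,0],[-0.3,-1,0,0,0],[-0.3,-1,0,0,0],[-0.3,-1,0,0,0],[-0.3,-1,0,0,0],[-0.3,-1,0,0,0],[-0.3,-1,0,0,0]]'
```

```text
clock: 2.6
position: [0.4495, 0.14, 0.2266]
ee_rot: [0.296, -3.127, 0.0]
force: [0.1, 0.5, 0.0]
width: 0.007
gripper_force: 0.0
```

```bash
python3 -m creep '[[-0.5,-0.95,0,0,0],[-0.5,-0.95,0,0,0],[-0.5,-0.95,0,0,0],[-0.5,-0.95,0,0,0],[-0.5,-0.95,0,0,0],[-0.5,-0.95,0,0,0],[0,-0.95,0,0,0],[0,-0.95,0,0,0],[0,-0.95,0,0,0],[0,-0.95,0,0,0],[0,-0.75,0,0,0]]' && python3 -m creep '[[0,0,0.8,0,0],[0,0,0.8,0,0],[0,0,0.8,0,0],[0,0,0.1,0,0]]'
```

```text
clock: 3.98
position: [0.6437, -0.2406, 0.2261]
ee_rot: [0.294, -3.127, 0.0]
force: [0.8, 0.2, 0.4]
width: 0.004
gripper_force: 0.0
clock: 4.47
position: [0.6422, -0.238, 0.124]
ee_rot: [0.296, -3.123, -0.003]
force: [-0.1, -0.2, 0.5]
width: 0.006
gripper_force: 0.0
```

Run:
```python
from h import *
i=vision.get_image("scene"); p=i["pixels"][150:270,190:400]; cv2.imwrite("pics/s1.png",cv2.resize(p,None,fx=3.5,fy=3.5,interpolation=2))
```

```text
(no output)
```

View pics/s1.png

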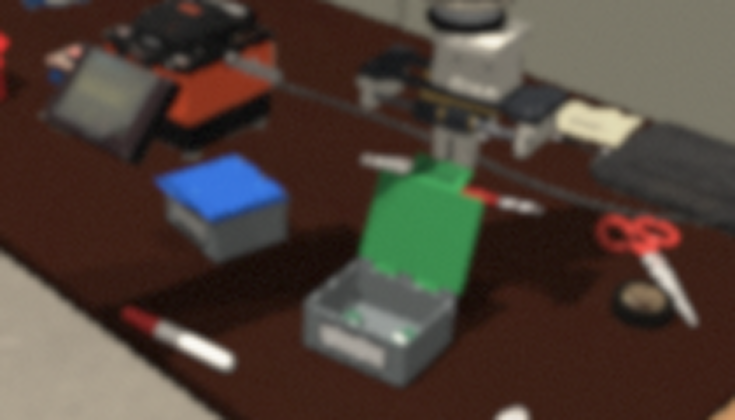

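The crop shows the fingers at (455,150), right behind the green tab at (440,170), with nothing touched yet. I push forward now.

```bash
python3 -m creep '[[0.3,0,0,0,0],[0.3,0,0,0,0],[0.3,0,0,0,0],[0.3,0,0,0,0]]' && python3 -m creep '[[0.3,0,0,0,0],[0.3,0,0,0,0],[0.3,0,0,0,0],[0.3,0,0,0,0],[0.1,0,0,0,0]]'
python3 - <<'E'
from h import *
i=vision.get_image("scene"); p=i["pixels"][150:270,190:400]; cv2.imwrite("pics/s2.png",cv2.resize(p,None,fx=3.5,fy=3.5,interpolation=2))
E
```

```text
clock: 5.03
position: [0.5959, -0.2482, 0.1273]
ee_rot: [-0.295, 3.127, -0.0]
force: [0.6, 0.7, 0.4]
width: 0.001
gripper_force: 0.1
clock: 5.65
position: [0.5448, -0.258, 0.1268]
ee_rot: [0.295, -3.127, -0.0]
force: [-0.1, 0.2, 0.8]
width: 0.0
gripper_force: 0.0
```

View pics/s2.png

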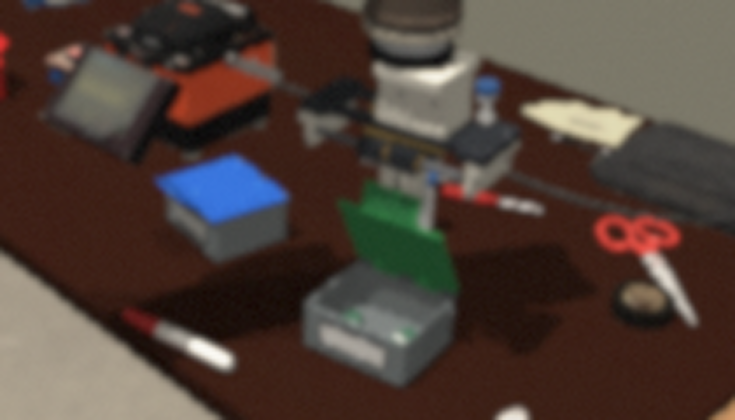

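The lid is leaning forward at (400,230) and falling. I retreat up, turn to the blue yaw and travel towards the front of the blue case.

```bash
python3 -m creep '[[0,0,-0.5,0,0],[0,0,-0.8,1,0],[0,0,-0.8,1,0],[0,0,-0.4,1,0],[0,0,0,1,0],[0,0,0,1,0],[0,0,0,0.2,0]]' && python3 -m creep '[[0.5,0.8,0,0,0],[0.5,0.8,0,0,0],[0.5,0.8,0,0,0],[0.5,0.8,0,0,0],[0.5,0.8,0,0,0],[0.5,0.8,0,0,0],[0.5,0.8,0,0,0],[0.25,0.6,0,0,0],[0,0,0,0,0],[0,0,0,0,0]]'
python3 - <<'E'
from h import *
i=vision.get_image("scene"); P=cloud(i);hsv=cv2.cvtColor(i["pixels"],cv2.COLOR_BGR2HSV)
x,y,z=P[...,0],P[...,1],P[...,2]
m=(hsv[...,0]>45)&(hsv[...,0]<85)&(hsv[...,1]>100)&(x>.4)&(x<.65)&(y<-.15)&(y>-.4)&(z>.02)
print("green z",np.percentile(z[m],[5,50,95,99]),P[m].mean(0),m.sum())
q=P[m];A=np.c_[q[:,:2],np.ones(len(q))][(q[:,2]<.06)];b=q[q[:,2]<.06,2];print("plane",np.linalg.lstsq(A,b,rcond=None)[0])
p=i["pixels"][150:270,190:400]; cv2.imwrite("pics/s3.png",cv2.resize(p,None,fx=3.5,fy=3.5,interpolation=2))
E
```

```text
clock: 6.58
position: [0.546, -0.2573, 0.2267]
ee_rot: [0.273, 3.13, -0.0]
force: [0.6, 0.2, 0.5]
width: 0.003
gripper_force: 0.0
clock: 7.82
position: [0.4413, 0.012, 0.2268]
ee_rot: [0.273, 3.129, -0.0]
force: [0.4, -0.8, -0.4]
width: 0.003
gripper_force: 0.0
green z [0.05256344 0.05547236 0.05847435 0.07173352] [ 0.50507965 -0.26826064  0.05585645] 596
plane [-0.01478651  0.00200485  0.06336066]
```

View pics/s3.png

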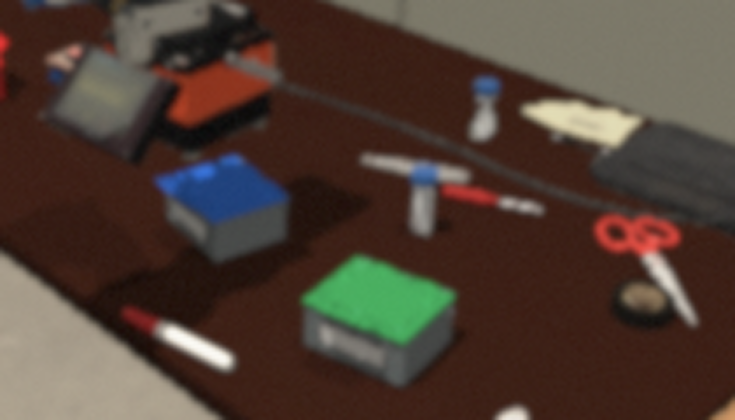

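The green lid is shut and flat, at (380,300) in the crop. The blue lid is still shut at (220,190), and the vial at (424,200) has not moved. Next I lower the fingers in front of the blue tab and close in gently.

```bash
python3 -m creep '[[0,0,0.8,0,0],[0,0,0.8,0,0],[0,0,0.8,0,0],[0,0,0.8,0,0],[0,0,0.6,0,0],[0,0,0.4,0,0],[0,0,0,0,0]]' && python3 -m creep '[[-0.2,0,0,0,0],[-0.15,0,0,0,0],[-0.1,0,0,0,0],[0,0,0,0,0]]'
```

```text
clock: 8.75
position: [0.4405, 0.0115, 0.0579]
ee_rot: [-0.276, -3.127, 0.002]
force: [0.4, -0.4, 0.1]
width: 0.005
gripper_force: 0.0
clock: 9.25
position: [0.4593, 0.0095, 0.059]
ee_rot: [0.274, 3.129, 0.0]
force: [-0.7, -0.1, -0.4]
width: -0.0
gripper_force: 0.0
```

```bash
python3 -m creep '[[-0.08,0,0,0,0],[0,0,0,0,0]]'; python3 -m creep '[[-0.06,0,0,0,0],[0,0,0,0,0]]'
```

```text
clock: 9.5
position: [0.4612, 0.0091, 0.0586]
ee_rot: [-0.273, -3.128, 0.0]
force: [-3.4, 1.1, 1.8]
width: 0.004
gripper_force: 1.6
clock: 9.75
position: [0.4614, 0.009, 0.0582]
ee_rot: [-0.272, -3.124, 0.0]
force: [-8.6, 3.2, 5.8]
width: 0.006
gripper_force: 4.8
```

```bash
python3 -m creep '[[-0.03,0,-0.12,0,0],[-0.03,0,-0.12,0,0],[-0.06,0,-0.25,0,0],[-0.09,0,-0.25,0,0]]'
python3 - <<'E'
from h import *
i=vision.get_image("scene"); P=cloud(i);hsv=cv2.cvtColor(i["pixels"],cv2.COLOR_BGR2HSV)
x,y,z=P[...,0],P[...,1],P[...,2]
m=(hsv[...,0]>100)&(hsv[...,0]<125)&(hsv[...,1]>100)&(x>.44)&(x<.63)&(abs(y)<.08)&(z>.045)&(z<.2)
q=P[m];n=np.linalg.svd(q-q.mean(0),full_matrices=0)[2][2];print("lid tilt approx",np.arccos(abs(n[2])),"zmax",np.percentile(q[:,2],98))
E
```

```text
clock: 10.25
position: [0.4702, 0.0074, 0.088]
ee_rot: [-0.272, -3.125, 0.0]
force: [-4.7, 1.7, 2.5]
width: 0.005
gripper_force: 2.8
lid tilt approx 0.28113805861856156 zmax 0.07988271961881321
```

Contact is holding and the lid is at about 0.27 rad, which agrees with the arc. I continue along it.

```bash
python3 -m creep '[[-0.13,0,-0.23,0,0],[-0.15,0,-0.22,0,0],[-0.17,0,-0.21,0,0],[-0.19,0,-0.19,0,0],[-0.2,0,-0.17,0,0]]'
python3 - <<'E'
from h import *
i=vision.get_image("scene"); P=cloud(i);hsv=cv2.cvtColor(i["pixels"],cv2.COLOR_BGR2HSV)
x,y,z=P[...,0],P[...,1],P[...,2]
m=(hsv[...,0]>100)&(hsv[...,0]<125)&(hsv[...,1]>100)&(x>.44)&(x<.63)&(abs(y)<.08)&(z>.045)&(z<.2)
q=P[m];n=np.linalg.svd(q-q.mean(0),full_matrices=0)[2][2];print("lid tilt approx",np.arccos(abs(n[2])),"zmax",np.percentile(q[:,2],98))
p=i["pixels"][150:270,190:400]; cv2.imwrite("pics/s4.png",cv2.resize(p,None,fx=3.5,fy=3.5,interpolation=2))
E
```

```text
clock: 10.92
position: [0.5061, 0.0012, 0.1295]
ee_rot: [0.273, 3.129, 0.0]
force: [-1.7, 0.3, 0.2]
width: 0.002
gripper_force: 0.6
lid tilt approx 0.8278495394681313 zmax 0.14456545280249553
```

View pics/s4.png

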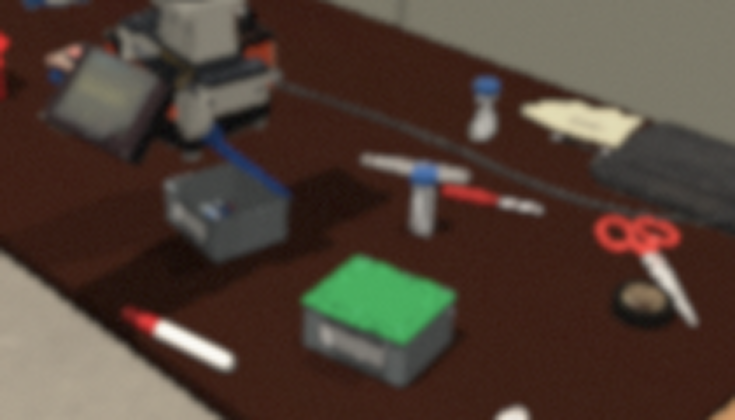

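The blue lid stands half open at about 0.8 rad, around (245,160) in the crop, with the fingers behind it at (195,130). From here a horizontal push carries it over.

```bash
python3 -m creep '[[-0.25,0,-0.08,0,0],[-0.25,0,-0.04,0,0],[-0.25,0,0,0,0],[-0.25,0,0,0,0],[-0.25,0,0,0,0],[-0.25,0,0,0,0],[-0.25,0,0,0,0],[-0.25,0,0,0,0]]' && python3 -m creep '[[-0.2,0,0,0,0],[-0.15,0,0,0,0],[0,0,0,0,0],[0,0,0,0,0]]'
python3 - <<'E'
from h import *
i=vision.get_image("scene")
p=i["pixels"][150:270,190:400]; cv2.imwrite("pics/s5.png",cv2.resize(p,None,fx=3.5,fy=3.5,interpolation=2))
E
```

```text
clock: 11.98
position: [0.5851, -0.0127, 0.1339]
ee_rot: [0.273, 3.13, -0.0]
force: [-0.3, -0.0, 0.3]
width: 0.004
gripper_force: 0.1
clock: 12.48
position: [0.5979, -0.015, 0.1339]
ee_rot: [-0.273, -3.129, -0.0]
force: [-0.8, 0.5, 0.1]
width: 0.004
gripper_force: 0.0
```

View pics/s5.png

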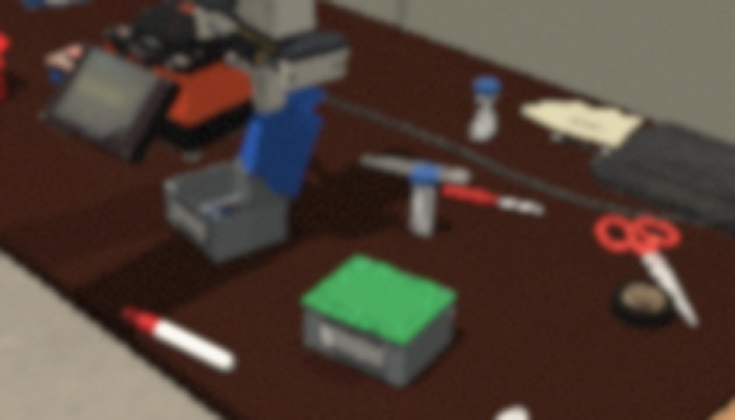

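The blue lid, at (285,145), is past vertical and leaning back. I back the fingers off towards the robot, raise them and measure the lid angle.

```bash
python3 -m creep '[[0.3,0,0,0,0],[0.5,0,-0.2,0,0],[0.7,0,-0.7,0,0],[0.7,0,-0.8,0,0],[0.7,0,-0.8,0,0],[0.5,0,-0.5,0,0],[0.5,0,0,0,0],[0,0,0,0,0],[0,0,0,0,0],[0,0,0,0,0]]'
python3 - <<'E'
from h import *
for nm in("scene","top"):
    i=vision.get_image(nm); P=cloud(i);hsv=cv2.cvtColor(i["pixels"],cv2.COLOR_BGR2HSV)
    x,y,z=P[...,0],P[...,1],P[...,2]
    m=(hsv[...,0]>100)&(hsv[...,0]<125)&(hsv[...,1]>100)&(x>.55)&(x<.68)&(abs(y)<.09)&(z>.06)&(z<.13)
    q=P[m];c=q.mean(0)
    if len(q)>20:
        n=np.linalg.svd(q-c,full_matrices=0)[2][2];n*=np.sign(n[0]);print(nm,len(q),"n",n.round(3),"theta",np.pi/2+np.arctan2(-n[2],np.hypot(n[0],n[1])),np.percentile(q,[2,98],0).round(3).tolist())
    m=(hsv[...,0]>45)&(hsv[...,0]<85)&(hsv[...,1]>100)&(x>.4)&(x<.65)&(y<-.15)&(y>-.4)&(z>.02)
    print("green",P[m].mean(0).round(4))
i=vision.get_image("scene")
p=i["pixels"][150:270,190:400]; cv2.imwrite("pics/s6.png",cv2.resize(p,None,fx=3.5,fy=3.5,interpolation=2))
E
```

```text
clock: 13.78
position: [0.4449, 0.0119, 0.2537]
ee_rot: [-0.274, -3.129, 0.0]
force: [0.3, 0.3, 0.8]
width: 0.003
gripper_force: 0.0
scene 349 n [ 0.913 -0.159 -0.376] theta 1.956134507252734 [[0.586, -0.072, 0.062], [0.623, 0.034, 0.129]]
green [ 0.5052 -0.2685  0.0559]
top 284 n [ 0.914 -0.164 -0.37 ] theta 1.9494909046042956 [[0.59, -0.071, 0.064], [0.628, 0.034, 0.129]]
green [ 0.5067 -0.2664  0.0581]
```

View pics/s6.png

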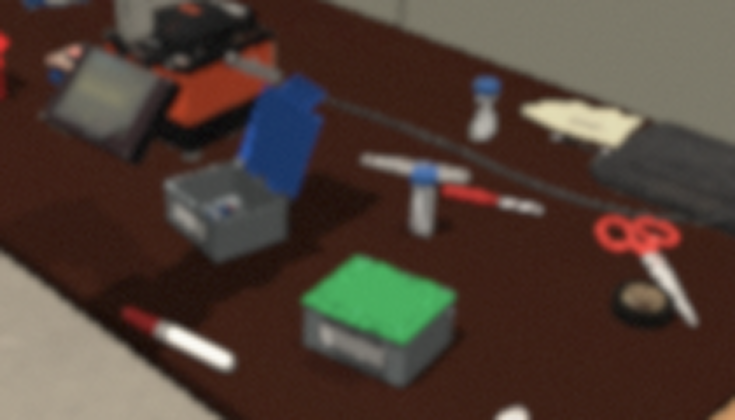

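The blue lid, at (285,135), rests on its stop at 1.95 rad. The green lid is shut at (380,300), and the arm is clear of everything.

```bash
python3 -c "
from cell import sign_off
print(sign_off())"
```

```text
the job is handed in; nothing more can be done
None
```

The job is handed in: the green lid was pushed shut first, then the blue lid was flipped open and measured resting on its stop at 1.95 rad. Both cases and the vial and marker looked unmoved in the last picture; the hand-in returned no verdict.

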